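# Two-button drawer release on a service truck

## Task

Open the upper drawer of the steel drawer unit: with one fingertip on each of the two round buttons, press both down together and keep them down until the drawer has slid fully out by itself, then let go and move clear. Leave the square buttons and the lower drawer alone, and do not pick up or disturb the tools and other things lying about.

Things in the scene. Friction and masses are not known exactly. Their poses are not given: they have to be found in the camera images.
- cabinet: steel drawer unit fixed to the table, 280 mm deep (own x) x 460 mm wide (own y) x 160 mm tall, two drawers one above the other on its front (own -x face, towards the robot). Its flat top, 160 mm above the table, is the deck that carries the two button blocks and some tools. Origin: centre of its underside, on the table. It stands elsewhere and turned differently each time
- round_block: black block fixed on the deck, 46 mm (own x) x 110 mm (own y) x 16 mm tall, with the two ROUND bare-metal release buttons of the upper drawer. Origin: centre of its underside, 160 mm above the table; own z is up. The buttons stand at own y = +30 mm and -30 mm, 60 mm apart between centres (34 mm clear between them). May be the left or the right block of the two, and is turned about the vertical
- square_block: black block of the same size fixed on the deck, with the two SQUARE bare-metal release buttons (26 x 26 mm) of the lower drawer. Same layout. To be left alone. Origin: centre of its underside
- round_l_top (a point): centre of the flat top of the round button, 26 mm across, at +30 mm along its block's own y; one of the pair for the upper drawer. At rest it stands 14 mm proud of its block, 190 mm above the table; it moves down as it is pressed
- round_l (a joint): how far that button is pressed in, m: 0 at rest, 0.008 fully down. Sprung back up: about 1.5 N starts it, about 4.5 N (each button) holds it fully down. Its catch lets go of the drawer about 5 mm down
- round_r_top (a point): centre of the flat top of the round button, 26 mm across, at -30 mm along its block's own y; one of the pair for the upper drawer. At rest it stands 14 mm proud of its block, 190 mm above the table; it moves down as it is pressed
- round_r (a joint): how far that button is pressed in, m: 0 at rest, 0.008 fully down. Sprung back up: about 1.5 N starts it, about 4.5 N (each button) holds it fully down. Its catch lets go of the drawer about 5 mm down
- square_l_top (a point): centre of the flat top of the square button, 26 x 26 mm, at +30 mm along its block's own y; one of the pair for the lower drawer. At rest it stands 14 mm proud of its block, 190 mm above the table; it moves down as it is pressed
- square_l (a joint): how far that button is pressed in, m: 0 at rest, 0.008 fully down. Sprung back up: about 1.5 N starts it, about 4.5 N (each button) holds it fully down. Its catch lets go of the drawer about 5 mm down
- square_r_top (a point): centre of the flat top of the square button, 26 x 26 mm, at -30 mm along its block's own y; one of the pair for the lower drawer. At rest it stands 14 mm proud of its block, 190 mm above the table; it moves down as it is pressed
- square_r (a joint): how far that button is pressed in, m: 0 at rest, 0.008 fully down. Sprung back up: about 1.5 N starts it, about 4.5 N (each button) holds it fully down. Its catch lets go of the drawer about 5 mm down
- upper_drawer (a joint): how far the upper drawer is out, m: 0 shut, 0.12 fully out. A damped spring slides it out towards the unit's front in about 3 s while BOTH round buttons are held down; with either one up, its toothed catch holds the drawer where it is
- lower_drawer (a joint): how far the lower drawer is out, m: 0 shut, 0.12 fully out. A damped spring slides it out towards the unit's front in about 3 s while BOTH square buttons are held down; with either one up, its toothed catch holds the drawer where it is
- upper_drawer_front (a point): top edge of the upper drawer's front panel, mid-width, 148 mm above the table; it moves with the drawer, whose T-handle stands a further 24 mm out. At rest it is 152 mm ahead (own -x) of the unit's origin; the front needs 120 mm of free room to come out
- socket: a loose steel impact socket, a short tube 26 mm across and 32 mm tall, standing on the deck between the two button blocks; origin at the centre of its underside. A bystander, not to be disturbed
- wrench: a loose steel wrench 170 mm long lying on the rear of the deck; origin in its underside, +x along it. A bystander, not to be disturbed
- tin: a loose dark steel tin 54 mm across and 50 mm tall on the rear of the deck; origin at the centre of its underside. A bystander, not to be disturbed
- jug: a loose white plastic jug, 90 x 170 x 130 mm plus cap and handle to 163 mm, on the table to the left of the unit; origin at the centre of its underside. A bystander, not to be disturbed
- coupler: a loose steel hose coupler, a stepped round piece 34 mm across and 42 mm tall, standing on the rear of the deck; origin at the centre of its underside. A bystander, not to be disturbed
- mug: a loose white mug 80 mm across and 90 mm tall on the table to the right; origin at the centre of its underside. A bystander, not to be disturbed

How it is judged:
On the way, in this order (a step that is already met when the one before it is completed fails the run):
1. both round buttons pressed down together by the fingers, with the drawer still about home (value of joint each of round_l, round_r above 0.0035 m and value of joint upper_drawer below 0.03 m and contact force between the fingers and round_block above 2 N), for 0.1 s.
2. upper drawer fully out while both round buttons are still held down (value of joint each of round_l, round_r above 0.0035 m and value of joint upper_drawer above 0.113 m), for 0.1 s.
At the end, for the whole second after the job is handed in: The upper drawer is fully out (within 7 mm of its 120 mm), the lower drawer is shut (within 6 mm), and all four buttons are up again (within 1.5 mm) (value of joint upper_drawer above 0.113 m and value of joint lower_drawer below 0.006 m and value of joint each of round_l, round_r, square_l, square_r below 0.0015 m); the robot touches nothing.
It fails at once if a round button let up while the upper drawer was still on its way out (value of joint upper_drawer between 0.03 and 0.11 m and value of joint any of round_l, round_r below 0.002 m).
It fails at once if a square button pressed (value of joint any of square_l, square_r above 0.003 m).
It fails at once if the lower drawer opened (value of joint lower_drawer above 0.01 m).
It fails at once if a tool or other loose thing picked up, carried or knocked about (moved more than 25 mm) (distance of any of socket, wrench, tin, jug, coupler, mug from where it was at the start of the episode above 0.025 m).
It also fails if it takes over 34 s, if anything falls off the work surface, if the arm or the gripper's body presses on something with over 40 N, if the wrist force passes 120 N, or if a joint passes its speed limit or range.

## Robot

A 6-joint arm with a two-finger parallel gripper is mounted at the origin on the work surface. World frame = base frame: x ahead of the robot, y to its left, z up, the work surface at z = 0. Lengths are in m, angles in rad, forces in N, time in s.
With the tool pointing down it reaches from about 0.25 to 0.775 m from the base axis. Payload 4 kg.
Tool frame: the origin (TCP) lies midway between the tips of the shut fingers; the grasp point (between the pads) lies 19 mm behind it; z points along the fingers, y is the direction in which the jaws open and shut (so a half turn about z gives the same grasp; the last joint's range is limited). The gripper opens to 94 mm and grips with 3 to 60 N. Pads are 16 mm wide; open, the fingers measure 119 mm over their backs; the gripper's body (75 mm by 177 mm) begins 78 mm behind the grasp point.
Start: joints at [-1.216, 0.087, 1.371, -0, 1.684, -0.103], TCP at [0.243, -0.493, 0.172] pointing down, gripper open.
Joint ranges: [-3.1, 3.1], [-0.76, 2.03], [0.27, 2.55], [-1.08, 4.22], [0.17, 2.65], [-2.57, 2.57]. Speed limits (rad/s): [2.79, 2.79, 3.14, 3.14, 3.14, 3.14].

## Interface

Orientations are given as [roll, pitch, yaw] about the fixed x, y, z axes, in that order (R = Rz(yaw) Ry(pitch) Rx(roll)).
In Python, from bench import robot, cams gives the robot as it stands.
- The arm moves only by the tool step_arm, never from a script. Its argument "plan" is a list that holds one entry, the list of rows, each a list of 5 numbers: the shift along the world's x, y, z in mm, then the turn about the world's z in rad, then the opening in per cent of the stroke, from 0 (shut) to 100 (fully open). In form: [[[tx, ty, tz, turn, fingers], ...]]. A call has 1 to 8 rows; each row is the pose to reach, as a shift and turn from the pose commanded when the call began; what a row does not reach only later rows make up. A row lasts 1/12 s, in which the tool goes at most 41.7 mm and 7.16 degrees, less where a joint would pass 70% of its speed; a pose out of reach is approached as far as the arm can. A call with a gripper value outside its range is refused whole. The fingers move at their own pace and stop on an object; the grip force is fixed at half the most. Time passes only in rows, so rows that repeat a pose let the fingers close. It gives the time, the measured TCP pose, the force and the opening at its end, in the units of the state.
- robot.get_obs(): the state, without advancing time (a new reading comes with each control period).
- cams.snapshot(name): name is "side" or "top" or "wrist"; returns a dict with "frame" (420x560x3 uint8, red, green, blue), "camera_matrix" (3x3 intrinsics, pixels), "k1" (the pictures are not rectified: a ray, as slopes to the right and down, at radius r is drawn at 1 + k1 r^2 times it, then the intrinsics apply), "origin" and "attitude" of the camera in the world; the wrist camera has in their place "T_tool_cam" (4x4, takes a point from camera to tool coordinates, whose origin is the TCP and whose axes are the flange's). Camera axes: x right, y down, z forward; pixel columns grow to the right and rows downward; lengths in m; the calibration is good to about 2 mm. A picture is of the moment at which its call begins: read the wrist's pose just before it. There is no depth.
- robot.close_job(): hands the job in, once; it reports no verdict.
The state is a dict: "time": time; "joint_positions": joint angles; "qvel": joint speeds; "joint_torque": joint torques, N m; "tool_pos": TCP position; "ee_rot": TCP orientation; "wrist_force": force on the tool from outside, world axes, zero at the start; "wrist_torque": the same for the moment, N m; "width": finger opening in m.
Only numpy, scipy, OpenCV 4.12 (cv2) and the standard library are available. Lean on these libraries where they do the work, as an engineer would, in place of code of your own. Each camera call takes 0.05 s, during which the arm holds its last target. There are 200 camera calls.

## Working session

There is one attempt and no reset: what is moved stays moved. The work goes in short steps, Python scripts to look and compute and a tool call to move; the robot and the scene stay as the last step left them, time stands still between calls to the robot, and variables do not carry over. Pictures are saved under pics/ and viewed, about 8 in all and at most 12, crops included, and the job is handed in when it is done.

Besides the shell and the picture viewer there is one more tool, called after "Request:" as a command line: name --argument value ..., lists and objects as JSON in quotes. step_arm: Moves the arm, as the interface text tells. Its arguments: {"type":"object","properties":{"plan":{"type":"array"}},"required":["plan"]}

```bash
mkdir -p pics; python3 - <<'E'
from bench import robot,cams
import cv2,numpy as np
o=robot.get_obs();print(o['time'],o['tool_pos'],o['ee_rot'],o['width'])
for n in("top","side"):
    s=cams.snapshot(n);cv2.imwrite(f"pics/{n}0.png",s["frame"][:,:,::-1])
    print(n,s["camera_matrix"],s["k1"],s["origin"],s["attitude"])
s=cams.snapshot("wrist");print(s["T_tool_cam"],s["camera_matrix"],s["k1"])
E
```

```text
0.0 [ 0.2428619  -0.49280165  0.17092932] [-3.13945358e+00 -2.45937291e-04  4.57773484e-01] 0.09379439740705187
top [[481.79812667   0.         282.98525789]
 [  0.         481.79812667 213.61320474]
 [  0.           0.           1.        ]] -0.09169799619760403 [0.38897848 0.00584062 1.71805989] [-2.98090245e+00  2.67545048e-04 -1.57108276e+00]
side [[421.38480797   0.         275.05493832]
 [  0.         421.38480797 204.66626673]
 [  0.           0.           1.        ]] -0.12331496153972382 [0.28006487 0.72660456 0.8818393 ] [-2.3317523  -0.00484656 -2.68922352]
[[-9.87442127e-04 -9.57454762e-01 -2.88581712e-01  8.46325674e-02]
 [ 9.99999117e-01 -1.20203779e-03  5.66409956e-04 -5.35927693e-04]
 [-8.89198033e-04 -2.88580898e-01  9.57455103e-01 -2.11231556e-01]
 [ 0.00000000e+00  0.00000000e+00  0.00000000e+00  1.00000000e+00]] [[334.15516354   0.         282.02817469]
 [  0.         334.15516354 210.41306697]
 [  0.           0.           1.        ]] -0.07514939583408249
```

View pics/top0.png

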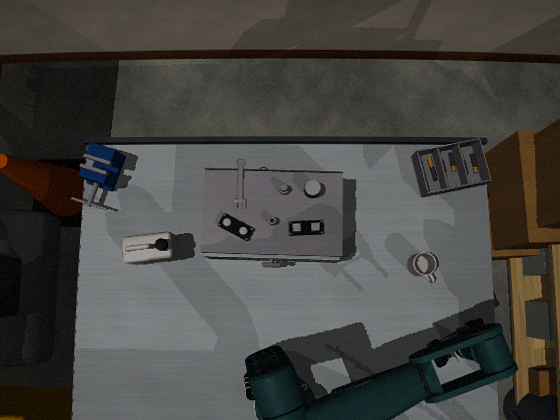

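View pics/side0.png

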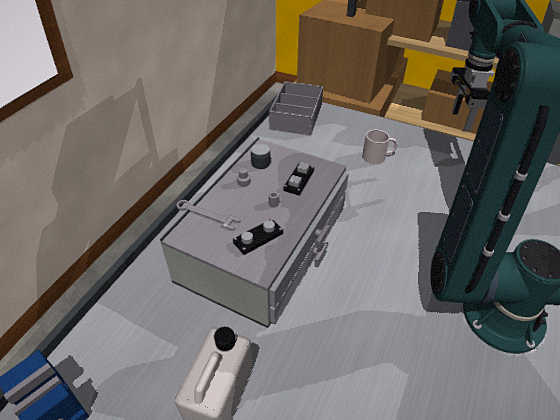

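The top view shows the round block on the left, with buttons near (227,221) and (243,231). The square block is at (306,227) and the socket at (273,220). In the side view the round buttons are near (247,237) and (269,227).

```bash
cat > h.py <<'E'
import cv2,numpy as np
from scipy.spatial.transform import Rotation as R
def cast(px,s,z,T=None):
    K=s["camera_matrix"];d=((np.atleast_2d(px)-K[:2,2])/[K[0,0],K[1,1]])
    u=cv2.undistortPoints(np.atleast_2d(px).astype(float).reshape(-1,1,2),K,np.array([s["k1"],0,0,0.]))[:,0]
    if T is None: A=R.from_euler('xyz',s["attitude"]).as_matrix();o=np.array(s["origin"])
    else: A=T[:3,:3];o=T[:3,3]
    v=np.c_[u,np.ones(len(u))]@A.T
    return o+v*((z-o[2])/v[:,2])[:,None]
def wristT(o,s):
    T=np.eye(4);T[:3,:3]=R.from_euler('xyz',o["ee_rot"]).as_matrix();T[:3,3]=o["tool_pos"]
    return T@s["T_tool_cam"]
def blocks(f,roi,thr=45,amin=100):
    x,y,w,h=roi;g=cv2.cvtColor(f,cv2.COLOR_RGB2GRAY)[y:y+h,x:x+w]
    m=(g<thr).astype(np.uint8);out=[]
    cs,_=cv2.findContours(m,cv2.RETR_EXTERNAL,cv2.CHAIN_APPROX_NONE)
    for c in cs:
        if cv2.contourArea(c)<amin: continue
        H=np.zeros_like(m);cv2.fillPoly(H,[cv2.convexHull(c)],1)
        b=((H>0)&(g>90)).astype(np.uint8)
        n,_,st,ce=cv2.connectedComponentsWithStats(b)
        out.append((cv2.minAreaRect(c),[(ce[i]+[x,y],st[i][4]) for i in range(1,n) if st[i][4]>amin/15]))
    return out
E
python3 - <<'E'
from bench import cams
from h import *
for n,roi in(("top",(205,200,135,48)),("side",(225,155,100,105))):
    s=cams.snapshot(n);print(n)
    for r,bs in blocks(s["frame"],roi):
        print(np.round(r[1],1),[(b[0].round(1),b[1],cast(b[0],s,.19)[0].round(4)) for b in bs])
    if n=="top":
        p=cast([[204,249],[342,252],[206,169],[342,171],[273,220]],s,.16);print(p.round(3))
    else: 
        print(cast([[273,195]],s,.19).round(3), cast([[270,322]],s,0).round(3))
E
```

```text
top
[14.7 34.4] [(array([315., 226.]), np.int32(49), array([ 0.5965, -0.0963,  0.19  ])), (array([296.2, 226.9]), np.int32(46), array([ 0.5937, -0.0361,  0.19  ]))]
[35.1 15. ] [(array([226.3, 221.7]), np.int32(45), array([0.6105, 0.188 , 0.19  ])), (array([242.6, 230.1]), np.int32(46), array([0.5833, 0.1352, 0.19  ]))]
[[ 0.525  0.263  0.16 ]
 [ 0.515 -0.185  0.16 ]
 [ 0.792  0.263  0.16 ]
 [ 0.785 -0.19   0.16 ]
 [ 0.62   0.039  0.16 ]]
side
[19.1 48.4] [(array([268.7, 226.6]), np.int32(79), array([0.5761, 0.1428, 0.19  ])), (array([246.5, 237. ]), np.int32(109), array([0.6058, 0.1926, 0.19  ]))]
[17.5 33.8] [(array([302.6, 168.6]), np.int32(51), array([ 0.5896, -0.0834,  0.19  ])), (array([294.4, 180.3]), np.int32(96), array([ 0.5898, -0.0307,  0.19  ]))]
[13. 19.] []
[[0.614 0.043 0.19 ]] [[0.516 0.259 0.   ]]
```

Both views agree within about 7 mm. The round buttons are near (0.608,0.190) and (0.580,0.139), about 60 mm apart as stated, with their midpoint at (0.594,0.164). The jaw axis has to turn +2.21 rad, and the finger opening should be about 50%. I'll rise first, then cross over.

Request:
step_arm --plan '[[[0,0,40,0,50],[0,0,80,0,50],[15,25,105,0.12,50],[35,60,120,0.24,50],[53,98,120,0.36,50],[71,132,120,0.48,50],[89,166,120,0.6,50],[107,200,120,0.72,50]]]'

```text
time: 0.92
tool_pos: [0.3506, -0.2917, 0.2923]
ee_rot: [3.141, 0.0, 1.183]
wrist_force: [0.7, -0.5, 0.4]
width: 0.0477
```

Request:
step_arm --plan '[[[18,34,0,0.12,50],[36,68,0,0.24,50],[54,102,0,0.36,50],[72,136,0,0.48,50],[90,170,0,0.6,50],[108,204,0,0.72,50],[126,238,0,0.84,50],[144,272,0,0.96,50]]]'

```text
time: 1.58
tool_pos: [0.4945, -0.0194, 0.2922]
ee_rot: [3.141, 0.0, 2.144]
wrist_force: [0.5, -0.5, 0.2]
width: 0.0466
```

Request:
step_arm --plan '[[[18,34,0,0.12,50],[36,68,0,0.24,50],[54,102,0,0.36,50],[72,136,0,0.48,50],[90,170,0,0.53,50],[100,185,-20,0.53,50],[100,185,-35,0.53,50],[100,185,-35,0.53,50]]]'

```text
time: 2.25
tool_pos: [0.5928, 0.1647, 0.2518]
ee_rot: [-3.136, -0.007, 2.67]
wrist_force: [0.2, -0.1, -0.1]
width: 0.0471
```

```bash
python3 - <<'E'
from bench import robot,cams
from h import *
o=robot.get_obs();print(o['time'],o['tool_pos'],o['ee_rot'],o['width'],o['joint_positions'],o['wrist_force'])
s=cams.snapshot("wrist");cv2.imwrite("pics/w1.png",s["frame"][:,:,::-1])
T=wristT(o,s)
for r,bs in blocks(s["frame"],(0,0,560,420),45,1500):
    print(np.round(r[0]),np.round(r[1],1),[(b[0].round(1),b[1],cast(b[0],s,.19,T)[0].round(4)) for b in bs])
E
```

```text
2.25 [0.59283141 0.16472274 0.25182582] [-3.13631091 -0.00691133  2.66999577] 0.04705696104963745 [ 1.78912827e-01  2.43833185e-01  1.03478834e+00 -1.85334907e-05
  1.87166955e+00 -9.20310283e-01] [ 0.2103373  -0.07461579 -0.08991087]
[280. 334.] [171. 559.] [(array([287.3, 310.5]), np.int32(6285), array([0.6802, 0.1255, 0.19  ])), (array([435.1, 281.1]), np.int32(8140), array([0.7156, 0.2613, 0.19  ])), (array([ 95.4, 298.9]), np.int32(395), array([ 0.5878, -0.0344,  0.19  ])), (array([ 49.9, 331.4]), np.int32(269), array([ 0.5974, -0.1034,  0.19  ])), (array([505.5, 333.2]), np.int32(493), array([0.8074, 0.3079, 0.19  ])), (array([176. , 374.1]), np.int32(113), array([ 0.6976, -0.012 ,  0.19  ])), (array([ 72.8, 392.8]), np.int32(812), array([ 0.672 , -0.1343,  0.19  ])), (array([492. , 393.5]), np.int32(835), array([0.8795, 0.2752, 0.19  ])), (array([239.4, 390.2]), np.int32(1333), array([0.7446, 0.0369, 0.19  ])), (array([330.8, 409.5]), np.int32(974), array([0.8126, 0.1111, 0.19  ]))]
[282. 210.] [ 51. 121.] [(array([246.8, 216.5]), np.int32(633), array([0.5814, 0.1364, 0.19  ])), (array([316. , 217.2]), np.int32(640), array([0.6089, 0.1891, 0.19  ]))]
[497.  33.] [43.8 59.3] []
```

View pics/w1.png

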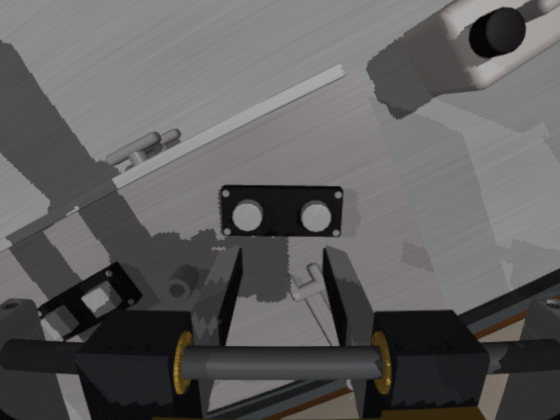

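The picture shows the round block with both buttons clear, at (247,216) and (316,217), with the fingers straddling them in line. The measured midpoint is (0.595,0.163) and the spacing 59.4 mm, so I only need a small correction before going down to just above the buttons.

Request:
step_arm --plan '[[[2,-2,-25,-0.01,50],[2,-2,-45,-0.01,50],[2,-2,-55,-0.01,50],[2,-2,-55,-0.01,50],[2,-2,-55,-0.01,50],[2,-2,-55,-0.01,50]]]'

```text
time: 2.8
tool_pos: [0.5968, 0.1614, 0.2044]
ee_rot: [3.139, 0.003, 2.657]
wrist_force: [-0.1, -0.1, 0.5]
width: 0.0466
```

```bash
python3 - <<'E'
from bench import robot,cams
from h import *
o=robot.get_obs();print(o['time'],o['tool_pos'],o['ee_rot'],o['width'],o['wrist_force'])
s=cams.snapshot("wrist");cv2.imwrite("pics/w2.png",s["frame"][:,:,::-1])
R_=R.from_euler('xyz',o["ee_rot"]).as_matrix()
for k in(1,-1):print((o["tool_pos"]+R_@[0,k*(o["width"]/2+.00625),0]).round(4))
E
```

```text
2.8 [0.59680349 0.16140832 0.20436607] [3.13947902e+00 2.59131825e-03 2.65728963e+00] 0.0466363349474415 [-0.07801974 -0.11553063  0.52709398]
[0.6106 0.1876 0.2044]
[0.583  0.1352 0.2043]
```

View pics/w2.png

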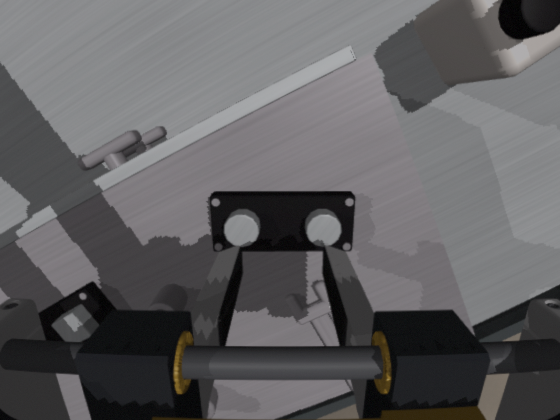

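The fingertips are within about 3 mm of the button centres, with the buttons at (241,228) and (322,228) and the tips just behind them. I'll nudge (-2,+1) and press.

Request:
step_arm --plan '[[[-2,1,0,0,50],[-2,1,-5,0,50],[-2,1,-10,0,50],[-2,1,-14,0,50],[-2,1,-17,0,50],[-2,1,-20,0,50],[-2,1,-21,0,50],[-2,1,-21,0,50]]]'

```text
time: 3.52
tool_pos: [0.5938, 0.1626, 0.1804]
ee_rot: [-3.141, -0.001, 2.658]
wrist_force: [0.4, 0.2, -0.1]
width: 0.0469
```

The wrist force reads about 0 at z=0.180, which is unexpected, so I'll look.

```bash
python3 - <<'E'
from bench import robot,cams
from h import *
o=robot.get_obs();print(o['time'],o['tool_pos'],o['width'],o['wrist_force'],o['wrist_torque'])
w=cams.snapshot("wrist")["frame"][150:360,140:420]
t=cams.snapshot("side")["frame"][150:290,200:400]
a=cv2.resize(w,(400,300));b=cv2.resize(t,(400,280),interpolation=cv2.INTER_CUBIC);b=cv2.copyMakeBorder(b,0,20,0,0,0)
cv2.imwrite("pics/w3.png",np.hstack([a,b])[:,:,::-1])
o=robot.get_obs();print(o['time'],o['tool_pos'],o['wrist_force'])
E
```

```text
3.5167 [0.59381835 0.16257441 0.18042138] 0.04689723461070972 [ 0.35914372  0.1813686  -0.09492949] [ 0.02244952 -0.16154388 -0.02165213]
3.6167 [0.59414479 0.16262346 0.18116981] [ 1.29502291  0.02585777 -0.07254761]
```

View pics/w3.png

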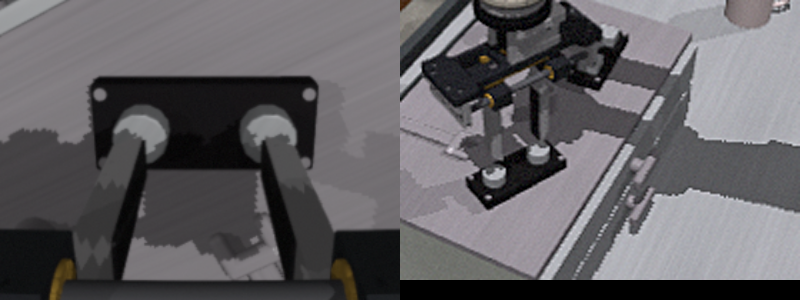

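```bash
python3 - <<'E'
import cv2,numpy as np
from bench import robot,cams
a=cams.snapshot("wrist")["frame"][185:285,215:350]
b=cams.snapshot("side")["frame"][190:265,225:300]
k=cv2.INTER_CUBIC
g=lambda i:(255*(i/255.)**.6).astype(np.uint8)
cv2.imwrite("pics/z1.png",np.hstack([cv2.resize(g(a),(473,350),interpolation=k),cv2.resize(g(b),(327,350),interpolation=k)])[:,:,::-1])
o=robot.get_obs();print(o['time'],o['tool_pos'],o['wrist_force'])
E
```

```text
3.7167 [0.5942626  0.16264336 0.18141546] [ 0.23618603  0.19835532 -0.3022218 ]
```

View pics/z1.png

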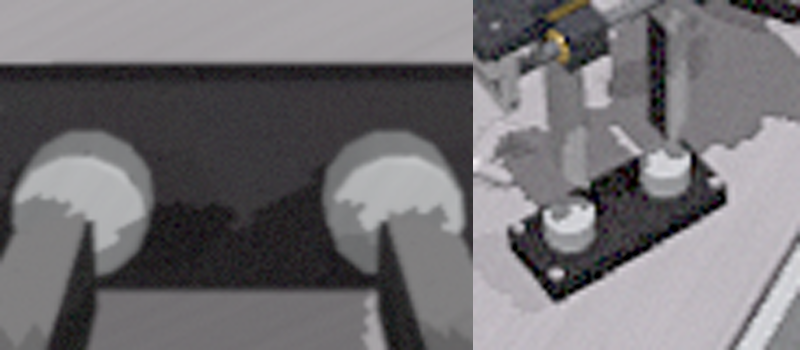

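The zoom shows both fingertips hovering above the buttons, not touching. The tips sit higher than the shut-finger TCP. I'll triangulate one tip from the two views.

```bash
python3 - <<'E'
from bench import robot,cams
from h import *
o=robot.get_obs();w=cams.snapshot("wrist");s=cams.snapshot("side");T=wristT(o,w)
A=[(336,244)],w,T
for name,ps,pw in(("A",(247,230),(336,244)),("B",(268.7,219),(231,242))):
    best=min((np.linalg.norm(cast([ps],s,z)-cast([pw],w,z,T)),z) for z in np.arange(.15,.25,.001))
    print(name,best,cast([pw],w,best[1],T).round(4),cast([ps],s,best[1]).round(4))
# buttons again
print([ (b[0].round(1),b[1]) for r,bs in blocks(s["frame"],(225,190,75,75)) for b in bs])
inv=np.linalg.inv(T)
R_=R.from_euler('xyz',o["ee_rot"]).as_matrix()
print((R_.T@(cast([(336,244)],w,.20,T)[0]-o["tool_pos"])).round(4))
E
```

```text
A (np.float64(0.0038840178989825356), np.float64(0.21800000000000005)) [[0.5976 0.1955 0.218 ]] [[0.6015 0.1959 0.218 ]]
B (np.float64(0.005830394867721666), np.float64(0.21700000000000005)) [[0.5692 0.1434 0.217 ]] [[0.5749 0.1448 0.217 ]]
[(array([268.9, 226.7]), np.int32(83)), (array([246.9, 238.4]), np.int32(85)), (array([233.6, 201.8]), np.int32(12))]
[ 0.0048  0.0338 -0.0186]
```

The tips really are about 20–28 mm above the buttons, because the open tips sit higher, and they are laterally on target. I'll descend in small stages and watch the force.

Request:
step_arm --plan '[[[0,0,-4,0,50],[0,0,-7,0,50],[0,0,-9,0,50],[0,0,-11,0,50],[0,0,-12,0,50],[0,0,-12,0,50]]]'

```text
time: 4.32
tool_pos: [0.5938, 0.1626, 0.1686]
ee_rot: [-3.141, -0.001, 2.658]
wrist_force: [0.0, -0.2, 0.4]
width: 0.0471
```

Request:
step_arm --plan '[[[0,0,-2,0,50],[0,0,-4,0,50],[0,0,-5,0,50],[0,0,-5,0,50]]]'

```text
time: 4.65
tool_pos: [0.5939, 0.1626, 0.1637]
ee_rot: [-3.141, -0.0, 2.658]
wrist_force: [0.1, 0.1, 0.1]
width: 0.0471
```

Request:
step_arm --plan '[[[0,0,-2,0,50],[0,0,-3,0,50],[0,0,-4,0,50],[0,0,-4,0,50]]]'

```text
time: 4.98
tool_pos: [0.5939, 0.1626, 0.1598]
ee_rot: [-3.141, -0.0, 2.658]
wrist_force: [-0.7, 1.2, -0.1]
width: 0.0469
```

```bash
python3 - <<'E'
import cv2,numpy as np
from bench import robot,cams
a=cams.snapshot("wrist")["frame"][185:285,215:350]
b=cams.snapshot("side")["frame"][190:265,225:300]
k=cv2.INTER_CUBIC
g=lambda i:(255*(i/255.)**.6).astype(np.uint8)
cv2.imwrite("pics/z2.png",np.hstack([cv2.resize(g(a),(473,350),interpolation=k),cv2.resize(g(b),(327,350),interpolation=k)])[:,:,::-1])
o=robot.get_obs();print(o['time'],o['tool_pos'],o['wrist_force'])
E
```

```text
5.0833 [0.594045   0.16261245 0.16006044] [ 0.65907835 -0.23277603  0.00508882]
```

View pics/z2.png

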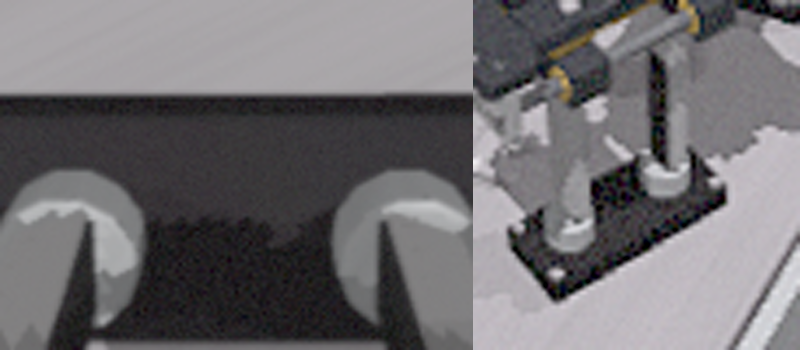

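The tips are now over the button tops and just above them, still without contact. I'll keep going down in small steps.

Request:
step_arm --plan '[[[0,0,-2,0,50],[0,0,-4,0,50],[0,0,-5,0,50],[0,0,-5,0,50]]]'

```text
time: 5.42
tool_pos: [0.5944, 0.1626, 0.1566]
ee_rot: [3.14, 0.001, 2.658]
wrist_force: [-1.1, 0.3, 4.4]
width: 0.0468
```

Contact is made, with 4.4 N in total. Now I'll press fully and hold.

Request:
step_arm --plan '[[[0,0,-3,0,50],[0,0,-5,0,50],[0,0,-7,0,50],[0,0,-8,0,50],[0,0,-8,0,50],[0,0,-8,0,50]]]'

```text
time: 5.92
tool_pos: [0.5944, 0.1627, 0.1497]
ee_rot: [3.14, 0.002, 2.658]
wrist_force: [-2.7, -0.1, 8.2]
width: 0.0471
```

Request:
step_arm --plan '[[[0,0,-2,0,50],[0,0,-2,0,50],[0,0,-2,0,50],[0,0,-2,0,50],[0,0,-2,0,50],[0,0,-2,0,50],[0,0,-2,0,50],[0,0,-2,0,50]]]'

```text
time: 6.58
tool_pos: [0.5945, 0.1627, 0.1489]
ee_rot: [3.139, 0.003, 2.658]
wrist_force: [-3.6, -1.0, 10.2]
width: 0.0473
```

Request:
step_arm --plan '[[[0,0,0,0,50],[0,0,0,0,50],[0,0,0,0,50],[0,0,0,0,50],[0,0,0,0,50],[0,0,0,0,50],[0,0,0,0,50],[0,0,0,0,50]]]'

```text
time: 7.25
tool_pos: [0.5945, 0.1627, 0.1489]
ee_rot: [3.139, 0.003, 2.658]
wrist_force: [-2.7, -0.8, 11.0]
width: 0.0471
```

Request:
step_arm --plan '[[[0,0,0,0,50],[0,0,0,0,50],[0,0,0,0,50],[0,0,0,0,50],[0,0,0,0,50],[0,0,0,0,50],[0,0,0,0,50],[0,0,0,0,50]]]'

```text
time: 7.92
tool_pos: [0.5945, 0.1627, 0.1488]
ee_rot: [3.139, 0.003, 2.658]
wrist_force: [-2.8, -0.7, 10.3]
width: 0.0468
```

Request:
step_arm --plan '[[[0,0,0,0,50],[0,0,0,0,50],[0,0,0,0,50],[0,0,0,0,50],[0,0,0,0,50],[0,0,0,0,50],[0,0,0,0,50],[0,0,0,0,50]]]'

```text
time: 8.58
tool_pos: [0.5945, 0.1627, 0.1488]
ee_rot: [3.139, 0.003, 2.658]
wrist_force: [-3.2, -0.2, 11.4]
width: 0.047
```

Request:
step_arm --plan '[[[0,0,0,0,50],[0,0,0,0,50],[0,0,0,0,50],[0,0,0,0,50],[0,0,0,0,50],[0,0,0,0,50],[0,0,0,0,50],[0,0,0,0,50]]]'

```text
time: 9.25
tool_pos: [0.5945, 0.1627, 0.1488]
ee_rot: [3.139, 0.003, 2.658]
wrist_force: [-3.7, 0.2, 11.9]
width: 0.0468
```

```bash
python3 - <<'E'
import cv2
from bench import robot,cams
from h import *
o=robot.get_obs();print(o['time'],o['tool_pos'],o['wrist_force'])
s=cams.snapshot("side")
cv2.imwrite("pics/s2.png",s["frame"][:,:,::-1])
E
```

```text
9.25 [0.59449087 0.16265276 0.14882853] [-3.6519805   0.23884086 11.90309843]
```

View pics/s2.png

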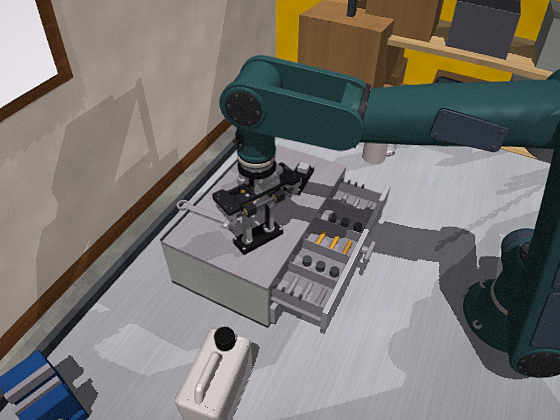

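The upper drawer is out and its front now runs from (323,325) to (387,190). I'll hold a little longer and check that it has stopped at 120 mm.

Request:
step_arm --plan '[[[0,0,0,0,50],[0,0,0,0,50],[0,0,0,0,50],[0,0,0,0,50],[0,0,0,0,50],[0,0,0,0,50],[0,0,0,0,50],[0,0,0,0,50]]]'

```text
time: 9.97
tool_pos: [0.5945, 0.1627, 0.1489]
ee_rot: [3.139, 0.003, 2.658]
wrist_force: [-3.9, -1.1, 11.3]
width: 0.0469
```

Request:
step_arm --plan '[[[0,0,0,0,50],[0,0,0,0,50],[0,0,0,0,50],[0,0,0,0,50],[0,0,0,0,50],[0,0,0,0,50],[0,0,0,0,50],[0,0,0,0,50]]]'

```text
time: 10.63
tool_pos: [0.5945, 0.1627, 0.1489]
ee_rot: [3.139, 0.003, 2.658]
wrist_force: [-3.6, -0.6, 11.6]
width: 0.0471
```

```bash
python3 - <<'E'
import cv2
from bench import robot,cams
from h import *
o=robot.get_obs();print(o['time'],o['wrist_force'])
s=cams.snapshot("side");old=cv2.imread("pics/s2.png")[:,:,::-1]
d=cv2.absdiff(np.ascontiguousarray(old),s["frame"]).max(2)
print("changed px in drawer region",(d[170:335,270:400]>40).sum())
print(cast([[323,318],[387,187]],s,.148).round(3),cast([[272,290]],s,.148).round(3))
E
```

```text
10.6333 [-3.58351816 -0.58573031 11.56991175]
changed px in drawer region 0
[[ 0.385  0.284  0.148]
 [ 0.375 -0.162  0.148]] [[0.506 0.268 0.148]]
```

The drawer has stopped: there is no change over 1.3 s, and its front is at x≈0.38 against about 0.50 when shut. I'll let go and move clear.

Request:
step_arm --plan '[[[0,0,10,0,50],[0,0,25,0,50],[0,0,60,0,50],[0,0,100,0,50],[0,0,130,0,50],[0,0,150,0,50],[0,0,150,0,50],[0,0,150,0,50]]]'

```text
time: 11.35
tool_pos: [0.5946, 0.1627, 0.2958]
ee_rot: [3.14, 0.002, 2.658]
wrist_force: [0.2, -0.3, -0.7]
width: 0.0469
```

```bash
python3 - <<'E'
import cv2
from bench import robot,cams
from h import *
o=robot.get_obs();print(o['time'],o['tool_pos'],o['wrist_force'])
a=cams.snapshot("side")["frame"];b=cams.snapshot("wrist")["frame"]
cv2.imwrite("pics/end.png",np.hstack([cv2.resize(a,(400,300)),cv2.resize(b,(400,300))])[:,:,::-1])
E
```

```text
11.35 [0.59463596 0.16269728 0.29579128] [ 0.23939247 -0.3455108  -0.71214426]
```

View pics/end.png

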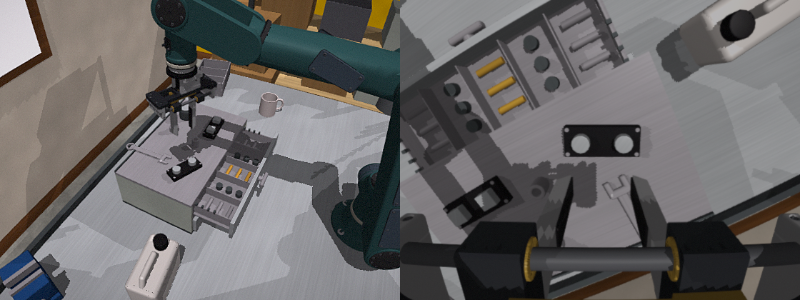

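The upper drawer is out, the round buttons at (580,143) and (623,143) are up, the tools are in place and the gripper is clear.

```bash
python3 -c "
from bench import robot
print(robot.close_job())"
```

```text
the job is handed in; nothing more can be done
None
```

The upper drawer is open and the job is handed in; the hand-in gave no verdict. I pressed both round buttons together, one fingertip on each, and held them with 10–12 N in total for about 4.7 s. Then I lifted the gripper about 150 mm clear, finishing at about 11.4 s.

**Last checks:**
- **Drawer:** its front moved from x≈0.50 to x≈0.38, about 120 mm. It did not move over the last 1.3 s of holding.
- **Buttons and bystanders:** by eye in the final pictures, the round buttons are up and the lower drawer is shut. The mug, jug, wrench and socket look undisturbed. I did not check the tin and coupler separately.
- **Contact:** wrist force was below 1 N at the end, so the robot is touching nothing.

**One disagreement:** the first press at a TCP height of 0.181 m gave no force. With the gripper half open, the fingertips sit about 30 mm higher than the TCP, which is defined for shut fingers. Contact came at about 0.158 m, found by lowering in small steps with force and camera checks. The side and top cameras also differed by up to about 8 mm on the round-button positions, so I used the wrist camera's figures for the final approach.

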